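# Uncouple a filter cartridge and stow it

## Task

Pull back the sprung collar of the bench coupling so that the filter cartridge is released, then draw the cartridge right out, lay it flat on the bench, base down, and let go of it. Take it up again another way, clear of the cradle walls, and lower it in your grip (do not drop it) into the storage cradle, tail in the narrow slot, flat on the floor of the cradle, with the collar sprung forward again. Leave the beaker and the wash bottle where they are.

Things in the scene. Friction and masses are not known exactly. Their poses are not given: they have to be found in the camera images.
- dock: Quick-coupling dock fixed to the bench: aluminium base plate 205 x 90 x 8 mm (x -100 to 105 mm), a rear block at x -87 to -69 mm, 78 mm high (the highest part). Origin on the bench under the socket's mouth; +x is the way the cartridge comes out, z up. The coupling's axis is level along x at z = 50 mm, y = 0.
- socket_mouth (a point): Mouth of the steel socket, on the axis 50 mm above the bench; bore 25 mm wide, 30 mm deep, collar round it. Two pawls lock the cartridge until the collar is back; then a damped ejector spring (8 N falling to 4 N) pushes the cartridge out 22 mm in about 0.5 s and it stays there when the collar is let go. It is then drawn along dock +x; its nose leaves the bore after 10 mm more.
- dock_channel (a point): Centre of the floor of the dock's open-topped channel (dock 64, 0, 30 mm), x 25 to 103 mm, in which the cartridge's body lies: 46 mm wide inside, 6 mm walls up to z = 70 mm, flush with the body's top, so the body cannot be gripped there. The tail sticks out past the channel's end.
- collar (a joint): Slide of the sprung collar, in m: 0 = forward (locked, its rest), 0.014 = fully back against its hard stop; it moves along dock -x. The pawls let go at about 0.010. Spring: 5 N at 0, 12 N at 0.014; it springs forward when let go.
- collar_grip (a point): Centre of the collar's knurled waist, on the axis 50 mm above the bench, 14.5 mm behind the socket's mouth; moves with the collar. The waist is a dark steel ring 44 mm in diameter, 29 mm long along dock x, with a rim 54 mm in diameter, 6 mm long, at its rear (-x) end. Grip it from above across dock y; the sides are free down to the base plate (z = 8 mm).
- cartridge: Loose white plastic filter cartridge, 167 mm long, 0.13 to 0.26 kg. Origin: centre of the underside of its square body; +x to the tail, z up. Body 80 x 40 x 40 mm (x -40 to 40, z 0 to 40); grooved round steel nose 22 mm in diameter, x -77 to -40, axis at z = 20. Centre of mass near x = 5. Locked in the dock its origin is at dock (48, 0, 30) mm, axes as the dock's; ejected, at dock x = 70.
- cartridge_tail (a point): Centre of the cartridge's tail, at cartridge (65, 0, 25) mm. The tail is narrower than the body, x 40 to 90 mm, 24 mm wide, z 10 to 40 mm. Grip it from above across its width to draw the cartridge out.
- cradle: Storage cradle fixed to the bench: base plate 152 x 90 mm (x -52 to 100 mm), floor 10 mm above the bench. Origin at bench height below where the cartridge's origin belongs: stowed, the cartridge has the cradle's axes and its origin at cradle (0, 0, 10) mm. At x under 10 mm there are no walls, so the body can be held there (say at cartridge x = -18 mm) while it is lowered.
- cradle_slot (a point): Middle of the cradle's narrow tail slot, on its floor, at cradle (68, 0, 10) mm. Aluminium walls up to z = 52 mm: x 10 to 43 mm, 46 mm apart (rear of the body), then x 43 to 93 mm, 30 mm apart (tail), end wall at x = 93 mm; 3 mm clearance all round, open above. No room for fingers between walls and cartridge.
- free_bench (a point): Middle of a clear patch of bench, about 0.17 m along y by 0.12 m along x, beyond and between dock and cradle, where the cartridge can be laid down along y.
- beaker: Bystander: clear beaker, 73 mm in diameter, 92 mm high, origin under its centre.
- wash_bottle: Bystander: white wash bottle with spout, 73 x 102 x 210 mm, origin under its centre.

How it is judged:
By the outcome, as a careful person would: the job done as asked, in the order asked, and still so for the second after the job is handed in, with the robot touching nothing.
It also fails if it takes over 61 s, if anything falls off the work surface, if the arm or the gripper's body presses on something with over 40 N, if the wrist force passes 120 N, or if a joint passes its speed limit or range.

## Robot

A 6-joint arm with a two-finger parallel gripper is mounted at the origin on a cart in front of the work surface, level with it; the furniture and walls round the work are solid. World frame = base frame: x ahead of the robot, y to its left, z up, the work surface at z = 0. Lengths are in mm, angles in rad, forces in N, time in s.
With the tool pointing down it reaches from about 275 to 1000 mm from the base axis. Payload 8.4 kg.
Tool frame: the origin (TCP) lies on the centre line of the jaws, within the pads' length; the fingertips stand 17 mm ahead of it and the grasp point (between the pads) lies 2 mm behind it; z points along the fingers, y is the line along which they close (so a half turn about z gives the same grasp; the last joint's range is limited). The gripper opens to 85 mm and grips with 20 to 120 N. Pads are 22 mm wide; open, the fingers measure 114 mm over their backs; the gripper's body (76 mm by 85 mm) begins 54 mm behind the grasp point. The pads swing forward as they close: fully open they stand 13 mm farther back than shut.
Start: joints at [-1.315, 0.353, 1.633, -0, 1.155, -0.002], TCP at [159.344, -604.348, 208.581] pointing down, gripper open.
Joint ranges: [-2.63, 2.63], [-0.92, 2.1], [0.06, 2.66], [-1.3, 4.44], [0, 2.69], [-3.02, 3.02]. Speed limits (rad/s): [2.22, 2.22, 2.79, 3.14, 3.14, 3.14].

## Interface

Orientations are given as [roll, pitch, yaw] about the fixed x, y, z axes, in that order (R = Rz(yaw) Ry(pitch) Rx(roll)).
In Python, from rig import r, eyes gives the robot as it stands. The module is installed in compiled form; this text tells all that it offers.
- The arm moves only by the shell command python3 -m inch 'ROWS' [FORCE]. ROWS is JSON, a list of rows, each a list of 7 numbers: the shift along the tool's x, y, z in m, then the turn, a rotation vector about the tool's x, y, z in degrees, then the closure, from -1 (fully open) to 1 (shut). In form: [[x, y, z, rx, ry, rz, gripper], ...]. A call has 1 to 8 rows; each row shifts and turns the commanded pose from where the row before left it, along the tool's axes as they then stand; what a row does not reach is not made up. A row lasts 1/10 s, in which the tool goes at most 50 mm and 8.59 degrees, less where a joint would pass 70% of its speed; a pose out of reach is approached as far as the arm can. A call with a gripper value outside its range is refused whole. The fingers move at their own pace and stop on an object; FORCE is the grip in N (left out, the last holds). Time passes only in rows, so rows that do not move let the fingers close. It gives the time, the measured TCP pose, the force, the opening and the grip force at its end, in the units of the state.
- r.sense(): the state, without advancing time (a new reading comes with each control period).
- eyes.grab_frame(name): name is "scene" or "top" or "wrist"; returns a dict with "img" (480x640x3 uint8, blue, green, red), "fx", "fy", "cx", "cy" (pixels), "D" ([k1, k2, p1, p2, k3] as OpenCV has them; the pictures are not rectified), "R" (3x3) and "t" (3): a world point X has camera coordinates R X + t; the wrist camera has in their place "hand_eye" (4x4, takes a point from camera to tool coordinates, whose origin is the TCP and whose axes are the flange's). Camera axes: x right, y down, z forward; pixel columns grow to the right and rows downward; lengths in mm; the calibration is good to about 2 mm. A picture is of the moment at which its call begins: read the wrist's pose just before it. There is no depth.
- r.sign_off(): hands the job in; it is judged then, once.
The state is a dict: "clock": time; "qpos": joint angles; "qvel": joint speeds; "joint_efforts": joint torques, N m; "eef_pos": TCP position; "tcp_rot": TCP orientation; "contact_force": force on the tool from outside, world axes, zero at the start; "wrist_torque": the same for the moment, N m; "opening": opening from 0.0 (shut) to 1.0 (fully open); "grasp_force": force on a finger pad.
Only numpy, scipy, OpenCV 4.12 (cv2) and the standard library are available. Lean on these libraries where they do the work, as an engineer would, in place of code of your own. Each camera call takes 0.05 s, during which the arm holds its last target. There are 200 camera calls.

## Working session

There is one attempt and no reset: what is moved stays moved. The work goes in short steps, Python scripts to look and compute and a shell command to move; the robot and the scene stay as the last step left them, time stands still between calls to the robot, and variables do not carry over. Pictures are saved under pics/ and viewed, at most 10 in all, crops included, and the job is handed in when it is done.

```bash
mkdir -p pics; python3 - <<'E'
from rig import r, eyes
import cv2,json,numpy as np
print(r.sense())
for n in("scene","top"):
    f=eyes.grab_frame(n); cv2.imwrite(f"pics/{n}0.png",f["img"])
    print(n,{k:(np.array(v).round(4).tolist()) for k,v in f.items() if k!="img"})
E
```

```text
{'clock': 0.0, 'qpos': array([-1.31539858e+00,  3.53635294e-01,  1.63416629e+00,  1.48072803e-05,
        1.15517107e+00, -2.43344813e-03]), 'qvel': array([ 0.00099903,  0.0002472 ,  0.00084936,  0.00138963, -0.00047117,
       -0.00045791]), 'joint_efforts': array([ 1.20103363e-03, -6.05252123e+01, -3.42066765e+01,  7.03709202e-05,
        9.48343717e-03,  5.13892417e-05]), 'eef_pos': array([ 159.21925193, -603.84563832,  207.85596098]), 'tcp_rot': array([-3.14021268e+00, -1.68965150e-05,  2.57825196e-01]), 'contact_force': array([-0.23559389,  0.27465002,  0.18212538]), 'wrist_torque': array([-0.04085121, -0.01808281, -0.070193  ]), 'grasp_force': 0.0, 'opening': 0.9977519803240541}
scene {'fx': 579.4462, 'fy': 579.4462, 'cx': 334.4879, 'cy': 238.915, 'D': [-0.0778, 0.0, 0.0, 0.0, 0.0], 'R': [[-0.867, -0.4982, 0.0121], [-0.2928, 0.4897, -0.8213], [0.4032, -0.7156, -0.5704]], 't': [494.6551, 213.002, 881.837]}
top {'fx': 445.9142, 'fy': 445.9142, 'cx': 312.4318, 'cy': 243.3208, 'D': [-0.0628, 0.0, 0.0, 0.0, 0.0], 'R': [[0.0058, -0.9996, 0.0284], [-0.9889, -0.01, -0.1482], [0.1484, -0.0272, -0.9886]], 't': [-9.5675, 574.8029, 859.3332]}
```

View pics/top0.png

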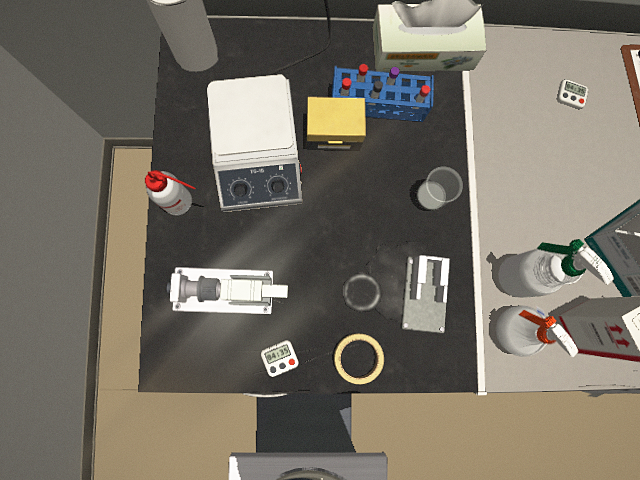

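View pics/scene0.png

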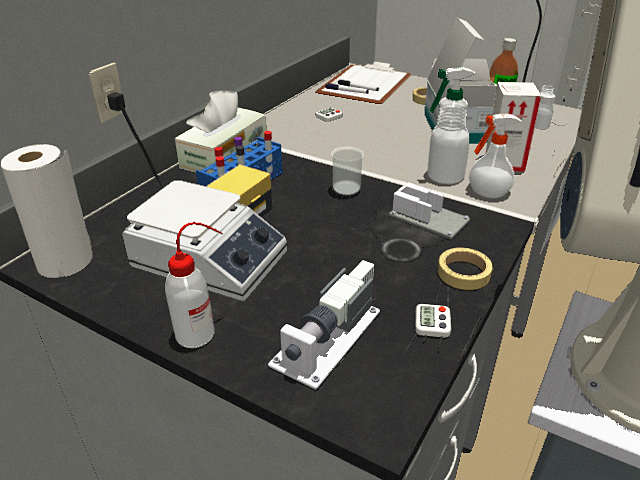

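The top view shows the dock at about (170-275, 268-312) with +x pointing image right (world -y), and the cradle at about (403-448, 255-332) with its slot pointing image up (world +x). The free bench patch lies between and beyond them, near (335, 235). I'll enlarge both for corners.

```bash
python3 - <<'E'
import cv2,numpy as np
a=cv2.imread("pics/top0.png")
d=cv2.resize(a[260:320,160:293],None,fx=6,fy=6,interpolation=cv2.INTER_CUBIC)[:,:798]
c=cv2.rotate(a[250:336,396:456],cv2.ROTATE_90_CLOCKWISE)
c=cv2.resize(c,None,fx=4,fy=4,interpolation=cv2.INTER_CUBIC)
o=np.zeros((600,800,3),np.uint8);o[:360,:798]=d;o[360:600,:344]=c
cv2.imwrite("pics/z.png",o)
E
```

```text
(no output)
```

View pics/z.png

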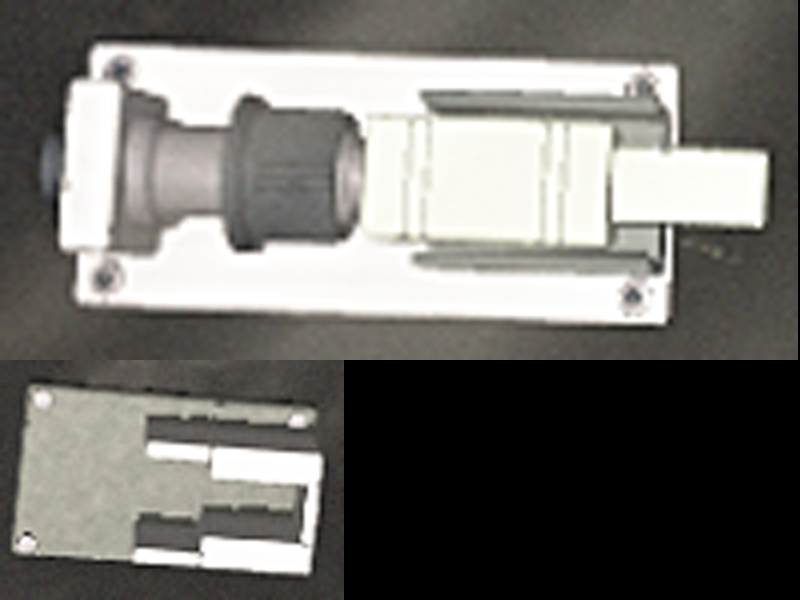

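The crop gives clear corners: dock plate (95,45),(678,65),(668,323),(77,303), cartridge tail end at (768,150/228), and cradle plate and wall-top corners. I'll fit planar poses.

```bash
cat > h.py <<'E'
import cv2,numpy as np
from scipy.optimize import least_squares
def proj(f,P,R=None,t=None):
    R=np.array(f["R"]) if R is None else R; t=np.array(f["t"],float) if t is None else t
    K=np.array([[f["fx"],0,f["cx"]],[0,f["fy"],f["cy"]],[0,0,1.]])
    return cv2.projectPoints(np.asarray(P,float).reshape(-1,1,3),cv2.Rodrigues(R)[0],t,K,np.array(f["D"],float))[0][:,0]
def place(p,L):
    c,s=np.cos(p[2]),np.sin(p[2]);L=np.asarray(L,float)
    return np.c_[p[0]+c*L[:,0]-s*L[:,1],p[1]+s*L[:,0]+c*L[:,1],L[:,2]]
def fit(f,L,uv,p0,R=None,t=None):
    s=least_squares(lambda p:(proj(f,place(p,L),R,t)-uv).ravel(),p0,x_scale=[100,100,1])
    return s.x,s.fun.reshape(-1,2)
def wristcam(f,st):
    from scipy.spatial.transform import Rotation as Ro
    T=np.eye(4);T[:3,:3]=Ro.from_euler('xyz',st["tcp_rot"]).as_matrix();T[:3,3]=st["eef_pos"]
    C=np.linalg.inv(T@np.array(f["hand_eye"]));return C[:3,:3],C[:3,3]
E
python3 - <<'E'
from h import *
from rig import r,eyes
f=eyes.grab_frame("top")
uv=np.array([[95,45],[678,65],[668,323],[77,303],[768,150],[766,228],[365,117],[362,240]],float)
uv=np.array([160,260])+(uv+.5)/6-.5
L=[[-100,45,8],[105,45,8],[105,-45,8],[-100,-45,8],[138,12,70],[138,-12,70],[8,20,70],[8,-20,70]]
p,e=fit(f,L,uv,[450,100,-1.57]);print(p,np.round(e,1).tolist())
z=np.array([[30,387],[12,555],[317,405],[148,457],[136,548]],float);z[:,1]-=360
z=(z+.5)/4-.5
uv=np.c_[396+z[:,1],335-z[:,0]]
L=[[-52,45,10],[-52,-45,10],[100,45,10],[10,23,52],[10,-23,52]]
p,e=fit(f,L,uv,[450,-250,0]);print(p,np.round(e,1).tolist())
E
```

```text
[480.21919913 181.26683447  -1.59374753] [[-0.6, -0.1], [0.7, -0.2], [0.5, 0.4], [-0.7, 0.5], [0.2, 0.3], [0.0, -0.2], [0.3, -0.5], [-0.4, -0.2]]
[ 4.52007495e+02 -2.41127279e+02 -9.36706245e-02] [[-0.5, 0.5], [0.4, 0.0], [0.2, -0.6], [-0.0, 0.4], [-0.1, -0.4]]
```

```bash
cat >> h.py <<'E'
def plan(tgt,rpy,vmax=.048,n=None,start=None):
    from scipy.spatial.transform import Rotation as Ro, Slerp
    from rig import r
    s=r.sense(); p=np.array(s["eef_pos"]);R0=Ro.from_euler('xyz',s["tcp_rot"]);R1=Ro.from_euler('xyz',rpy)
    d=np.array(tgt)-p; w=(R0.inv()*R1).as_rotvec(degrees=True)
    k=n or int(max(np.ceil(np.linalg.norm(d)/1000/vmax),np.ceil(np.linalg.norm(w)/8.4),1))
    R=R0
    for i in range(k):
        b=R.inv().apply(d/k)/1000; st=np.round(w/k,2)
        print([*np.round(b,4).tolist(),*st.tolist()],end=',\n'); R=R*Ro.from_rotvec(st,degrees=True)
E
python3 -c "
from h import *
plan([480,150,230],[3.1416,0,1.548])"
```

```text
[0.0279, -0.036, -0.0012, -0.0, -0.0, -4.11],
[0.0304, -0.0339, -0.0012, -0.0, -0.0, -4.11],
[0.0328, -0.0316, -0.0012, -0.0, -0.0, -4.11],
[0.0349, -0.0292, -0.0012, -0.0, -0.0, -4.11],
[0.0369, -0.0266, -0.0012, -0.0, -0.0, -4.11],
[0.0388, -0.0239, -0.0012, -0.0, -0.0, -4.11],
[0.0404, -0.021, -0.0012, -0.0, -0.0, -4.11],
[0.0418, -0.0181, -0.0012, -0.0, -0.0, -4.11],
[0.043, -0.015, -0.0012, -0.0, -0.0, -4.11],
[0.0439, -0.0119, -0.0012, -0.0, -0.0, -4.11],
[0.0447, -0.0088, -0.0012, -0.0, -0.0, -4.11],
[0.0452, -0.0055, -0.0012, -0.0, -0.0, -4.11],
[0.0455, -0.0023, -0.0012, -0.0, -0.0, -4.11],
[0.0455, 0.001, -0.0012, -0.0, -0.0, -4.11],
[0.0453, 0.0042, -0.0012, -0.0, -0.0, -4.11],
[0.0449, 0.0075, -0.0012, -0.0, -0.0, -4.11],
[0.0443, 0.0107, -0.0012, -0.0, -0.0, -4.11],
[0.0434, 0.0138, -0.0012, -0.0, -0.0, -4.11],
```

```bash
python3 -m inch '[[0.028,-0.036,-0.002,0,0,-4,-1],[0.030,-0.034,-0.002,0,0,-4,-1],[0.033,-0.032,-0.002,0,0,-4,-1],[0.035,-0.029,-0.002,0,0,-4,-1],[0.037,-0.027,-0.001,0,0,-4,-1],[0.039,-0.024,-0.001,0,0,-4,-1],[0.040,-0.021,-0.001,0,0,-4,-1],[0.042,-0.018,-0.001,0,0,-4,-1]]'
python3 -m inch '[[0.043,-0.015,-0.001,0,0,-4,-1],[0.044,-0.012,-0.001,0,0,-4,-1],[0.045,-0.009,-0.001,0,0,-4,-1],[0.045,-0.006,-0.001,0,0,-4,-1],[0.045,-0.002,-0.001,0,0,-4,-1],[0.045,0.001,-0.001,0,0,-5,-1],[0.045,0.004,-0.001,0,0,-5,-1],[0.045,0.007,-0.001,0,0,-4,-1]]'
python3 -c "
from h import *
plan([480,110,230],[3.1416,0,1.548])"
```

```text
clock: 0.95
eef_pos: [304.1, -267.7, 220.6]
tcp_rot: [3.141, -0.0, 0.819]
contact_force: [0.3, -0.3, -0.6]
opening: 1.0
grasp_force: 0.0
clock: 1.75
eef_pos: [450.6, 65.0, 228.7]
tcp_rot: [3.141, 0.0, 1.414]
contact_force: [0.6, 0.2, 0.2]
opening: 1.001
grasp_force: 0.0
[0.0245, 0.011, -0.0007, 0.01, 0.0, -3.85],
[0.0237, 0.0126, -0.0007, 0.01, 0.0, -3.85],
```

```bash
python3 -m inch '[[0.024,0.011,0,0,0,-3.5,-1],[0.020,0.012,0,0,0,-3.5,-1],[0,0,0,0,0,0,-1],[0,0,0,0,0,0,-1]]'
cat > w.py <<'E'
import sys
from h import *
from rig import r,eyes
s=r.sense();f=eyes.grab_frame("wrist");R,t=wristcam(f,s);im=f["img"].copy()
cv2.imwrite("pics/"+sys.argv[1]+"_raw.png",im)
np.savez("pics/"+sys.argv[1],R=R,t=t)
D=[480.2,181.3,-1.5937];C=[452,-241.1,-.0937]
for p,L in((D,[[-14.5,0,72],[-29,22,50],[-29,-22,50],[8,20,70],[8,-20,70],[88,20,70],[88,-20,70],[138,12,70],[138,-12,70],[105,45,8],[105,-45,8],[-100,45,8],[-100,-45,8]]),(C,[[-52,45,10],[-52,-45,10],[10,23,52],[10,-23,52],[43,15,52],[43,-15,52],[93,15,52],[93,-15,52]])):
    for u in proj(f,place(p,L),R,t):
        if abs(u).max()<2000: cv2.drawMarker(im,tuple(int(round(x)) for x in u),(0,0,255),cv2.MARKER_CROSS,9,1)
cv2.imwrite("pics/"+sys.argv[1]+".png",im)
print(s["eef_pos"],s["tcp_rot"])
E
python3 w.py w1
```

```text
clock: 2.15
eef_pos: [478.4, 103.7, 228.1]
tcp_rot: [-3.14, 0.0, 1.532]
contact_force: [0.0, 0.4, -0.0]
opening: 1.0
grasp_force: 0.0
[478.40038515 103.67301597 228.14509026] [-3.14046461e+00  4.94620002e-04  1.53193492e+00]
```

View pics/w1.png

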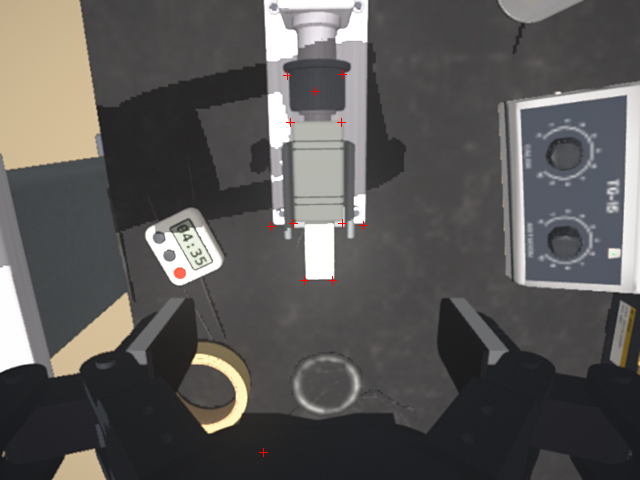

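The predicted markers sit within about 1 px of the dock and cartridge edges (tail end at (306-334, 280), collar at (318, 90)), so dock x becomes about 481.2. I'll go to the collar.

```bash
python3 -m inch '[[0.045,0.002,0,0,0,-0.9,-1],[0.045,0.002,0,0.06,0,0,-1],[0.004,0,0.04,0,0,0,-1],[0,0,0.045,0,0,0,-1],[0,0,0.03,0,0,0,-1],[0,0,0,0,0,0,-1],[0,0,0,0,0,0,-1]]'
python3 -c "
from h import *
plan([481.6,197.5,48],[3.1416,0,1.5476])"
```

```text
clock: 2.9
eef_pos: [485.6, 196.7, 114.2]
tcp_rot: [-3.14, 0.0, 1.546]
contact_force: [0.6, 0.8, 0.4]
opening: 1.003
grasp_force: 0.0
[0.0004, -0.0019, 0.0331, -0.05, 0.01, -0.04],
[0.0004, -0.002, 0.0331, -0.05, 0.01, -0.04],
```

```bash
python3 -m inch '[[0.001,-0.002,0.033,-0.05,0,0,-1],[0,-0.002,0.033,0,0,0,-1],[0,0,0,0,0,0,-1],[0,0,0,0,0,0,0],[0,0,0,0,0,0,0.2],[0,0,0,0,0,0,1],[0,0,0,0,0,0,1],[0,0,0,0,0,0,1]]' 60
python3 -m inch '[[0,0,0,0,0,0,1],[0,0,0,0,0,0,1],[0,0,0,0,0,0,1]]' 60
```

```text
clock: 3.7
eef_pos: [481.9, 198.8, 48.3]
tcp_rot: [3.141, -0.0, 1.547]
contact_force: [-4.7, 1.7, 16.6]
opening: 0.149
grasp_force: 27.2
clock: 4.0
eef_pos: [482.2, 199.0, 48.7]
tcp_rot: [3.141, -0.001, 1.547]
contact_force: [-2.4, 0.3, 10.3]
opening: -0.001
grasp_force: 5.3
```

The gripper shut fully, so it isn't holding the collar. I'll look.

```bash
python3 w.py w2; python3 - <<'E'
from rig import r,eyes
import cv2,numpy as np
a=cv2.imread("pics/w2_raw.png")
f=eyes.grab_frame("scene")["img"]
b=cv2.resize(f[220:400,230:400],None,fx=2.5,fy=2.5)
o=np.zeros((480,800,3),np.uint8);o[:,:375]=cv2.resize(a,(500,375))[:,60:435].repeat(1,0) if 0 else 0
o[:282,:375]=cv2.resize(a,(375,282));o[:450,375:]=b[:,:425]
cv2.imwrite("pics/m2.png",o)
E
```

```text
[482.17013358 199.03118377  48.69711805] [ 3.14069224e+00 -8.04057294e-04  1.54749280e+00]
```

View pics/m2.png

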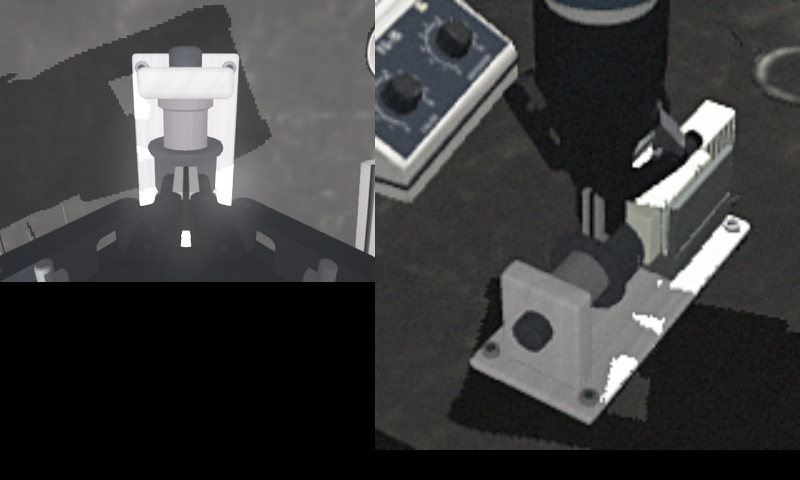

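The fingers look shut on top of the collar ((595,235) in the right half). I'll check TCP height against the picture.

```bash
python3 - <<'E'
from h import *
from rig import r,eyes
s=r.sense();print(s["qpos"],s["eef_pos"],s["contact_force"])
f=eyes.grab_frame("scene")
p=proj(f,[[482,199,z] for z in(31,48.7,72,100)]);print(p, (p-[230,220])*2.5+[375,0])
E
```

```text
[3.88391771e-01 4.09737848e-01 1.97997867e+00 5.59173622e-04
 7.50789632e-01 4.11214495e-01] [482.12399926 199.04498257  48.67878853] [-2.27963933  0.80684284 10.45520542]
[[320.60063601 329.73140973]
 [320.57750692 321.49260582]
 [320.54694788 310.35065578]
 [320.51010129 296.49716773]] [[601.50159003 274.32852432]
 [601.44376731 253.73151454]
 [601.3673697  225.87663945]
 [601.27525323 191.24291933]]
```

```bash
python3 - <<'E'
from h import *
from rig import r,eyes
f=eyes.grab_frame("wrist");H=np.linalg.inv(np.array(f["hand_eye"]));print(np.array(f["hand_eye"]).round(3))
L=[[x,0,z] for z in(-30,-10,0,17) for x in(-11,11)]
print(np.c_[L,proj(f,L,H[:3,:3],H[:3,3])].round(0).tolist())
D=[481.2,181.5,-1.594];R,t=wristcam(f,r.sense())
print(proj(f,place(D,[[-29,0,77],[-32,0,77],[-32,-27,50],[-32,27,50],[-14.5,0,72],[0,0,72]]),R,t).round(0).tolist())
a=f["img"][200:470,180:460];cv2.imwrite("pics/c3.png",cv2.resize(a,None,fx=2.1,fy=2.1,interpolation=cv2.INTER_CUBIC))
E
```

```text
[[ 0.00000e+00 -9.65000e-01 -2.63000e-01  6.63540e+01]
 [ 1.00000e+00 -0.00000e+00  1.00000e-03  9.00000e-03]
 [-1.00000e-03 -2.63000e-01  9.65000e-01 -1.65609e+02]
 [ 0.00000e+00  0.00000e+00  0.00000e+00  1.00000e+00]]
[[-11.0, 0.0, -30.0, 317.0, 341.0], [11.0, 0.0, -30.0, 317.0, 286.0], [-11.0, 0.0, -10.0, 317.0, 317.0], [11.0, 0.0, -10.0, 317.0, 267.0], [-11.0, 0.0, 0.0, 317.0, 307.0], [11.0, 0.0, 0.0, 317.0, 260.0], [-11.0, 0.0, 17.0, 317.0, 291.0], [11.0, 0.0, 17.0, 317.0, 248.0]]
[[315.0, 283.0], [315.0, 275.0], [252.0, 253.0], [379.0, 253.0], [315.0, 314.0], [315.0, 347.0]]
```

View pics/c3.png

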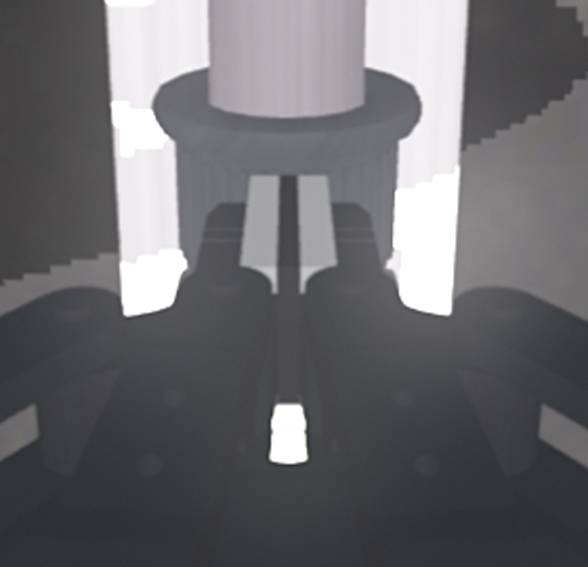

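```bash
python3 - <<'E'
from h import *
from rig import r,eyes
f=eyes.grab_frame("wrist");H=np.linalg.inv(np.array(f["hand_eye"]))
L=[[x,y,z] for z in(-30,-15,0,4,17) for x in(-11,11) for y in (-42.5,42.5)]
for l,u in zip(L,proj(f,L,H[:3,:3],H[:3,3]).round(0)):print(l,u)
print(r.sense())
E
```

```text
[-11, -42.5, -30] [203. 341.]
[-11, 42.5, -30] [430. 341.]
[11, -42.5, -30] [199. 286.]
[11, 42.5, -30] [435. 286.]
[-11, -42.5, -15] [213. 322.]
[-11, 42.5, -15] [420. 322.]
[11, -42.5, -15] [209. 272.]
[11, 42.5, -15] [424. 271.]
[-11, -42.5, 0] [221. 306.]
[-11, 42.5, 0] [412. 306.]
[11, -42.5, 0] [218. 259.]
[11, 42.5, 0] [415. 259.]
[-11, -42.5, 4] [223. 303.]
[-11, 42.5, 4] [410. 303.]
[11, -42.5, 4] [220. 257.]
[11, 42.5, 4] [413. 257.]
[-11, -42.5, 17] [229. 291.]
[-11, 42.5, 17] [404. 291.]
[11, -42.5, 17] [227. 248.]
[11, 42.5, 17] [407. 248.]
{'clock': 4.25, 'qpos': array([3.88385618e-01, 4.09759156e-01, 1.97996926e+00, 5.62793137e-04,
       7.50753686e-01, 4.11230285e-01]), 'qvel': array([ 0.00037652,  0.00028045,  0.00045051, -0.00019399, -0.00028799,
       -0.00068936]), 'joint_efforts': array([-7.62271341e-01, -4.87546384e+01, -2.20156538e+01, -3.36254267e-01,
       -7.44834747e-01, -7.29241674e-04]), 'eef_pos': array([482.13887765, 199.04857149,  48.67046739]), 'tcp_rot': array([ 3.14072841e+00, -7.96240685e-04,  1.54754072e+00]), 'contact_force': array([-2.72890736,  0.23591249, 10.62924913]), 'wrist_torque': array([0.10635388, 0.48457148, 0.00101743]), 'grasp_force': 5.3373427101178095, 'opening': 0.006353263505016804}
```

The wrist image shows that the open pad tips in w1 at (196,298) and (440,298) are at tool z ≈ -37, not +4. The closed tips also rested on the collar top (z=72) with the TCP at 48.7. So the real fingers end about 40 mm short of the stated geometry, and the grasp point is at tool z ≈ -42. I'll use that from here: lift, open, and regrip 40 mm lower.

```bash
python3 -m inch '[[-0.002,0,-0.03,0,0,0,1],[0,0,0,0,0,0,-1],[0,0,0,0,0,0,-1],[0,0,0,0,0,0,-1],[0,0,0,0,0,0,-1],[0,0,0,0,0,0,-1],[0,0,0,0,0,0,-1],[0,0,0,0,0,0,-1]]' 60
python3 -c "
from h import *
plan([481.6,197,8],[3.1416,0,1.5476])"
```

```text
clock: 5.05
eef_pos: [481.5, 196.5, 77.3]
tcp_rot: [-3.141, 0.0, 1.548]
contact_force: [0.7, 0.7, 0.4]
opening: 0.996
grasp_force: 0.0
[0.0002, 0.0001, 0.0347, -0.02, 0.0, 0.0],
[0.0002, 0.0001, 0.0347, -0.02, 0.0, 0.0],
```

```bash
python3 -m inch '[[0,0,0.03,0,0,0,-1],[0,0,0.02,0,0,0,-1],[0,0,0.008,0,0,0,-1],[0,0,0.006,0,0,0,-1],[0,0,0.005,0,0,0,-1],[0,0,0,0,0,0,-1]]' 60
python3 -m inch '[[0,0,0,0,0,0,-0.3],[0,0,0,0,0,0,-0.1],[0,0,0,0,0,0,0.1],[0,0,0,0,0,0,0.2],[0,0,0,0,0,0,0.5],[0,0,0,0,0,0,1],[0,0,0,0,0,0,1],[0,0,0,0,0,0,1]]' 70
```

```text
clock: 5.65
eef_pos: [481.7, 196.6, 8.6]
tcp_rot: [-3.141, -0.0, 1.548]
contact_force: [-0.0, -0.3, -1.6]
opening: 1.004
grasp_force: 0.0
clock: 6.45
eef_pos: [481.8, 196.7, 9.5]
tcp_rot: [3.141, -0.0, 1.548]
contact_force: [-2.2, -0.9, 9.9]
opening: 0.499
grasp_force: 69.5
```

```bash
python3 -m inch '[[0.004,0,0,0,0,0,1],[0.004,0,0,0,0,0,1],[0.003,0,0,0,0,0,1],[0.002,0,0,0,0,0,1],[0,0,0,0,0,0,1],[0,0,0,0,0,0,1]]' 70
python3 -m inch '[[0,0,0,0,0,0,1],[0,0,0,0,0,0,1],[0,0,0,0,0,0,1],[0,0,0,0,0,0,1],[0,0,0,0,0,0,1]]' 70
```

```text
clock: 7.05
eef_pos: [482.0, 208.3, 9.5]
tcp_rot: [3.142, 0.002, 1.548]
contact_force: [-1.1, -11.4, 12.4]
opening: 0.495
grasp_force: 69.8
clock: 7.55
eef_pos: [482.0, 208.2, 9.5]
tcp_rot: [-3.142, 0.002, 1.548]
contact_force: [-0.1, -11.1, 11.7]
opening: 0.497
grasp_force: 69.7
```

```bash
python3 - <<'E'
from h import *
from rig import r,eyes
a=eyes.grab_frame("top")["img"];b=eyes.grab_frame("scene")["img"]
o=np.zeros((420,800,3),np.uint8)
o[:360,:400]=cv2.resize(a[240:330,200:300],None,fx=4,fy=4);o[:420,400:]=cv2.resize(b[200:410,220:420],None,fx=2,fy=2)
cv2.imwrite("pics/m4.png",o)
E
```

```text
(no output)
```

View pics/m4.png

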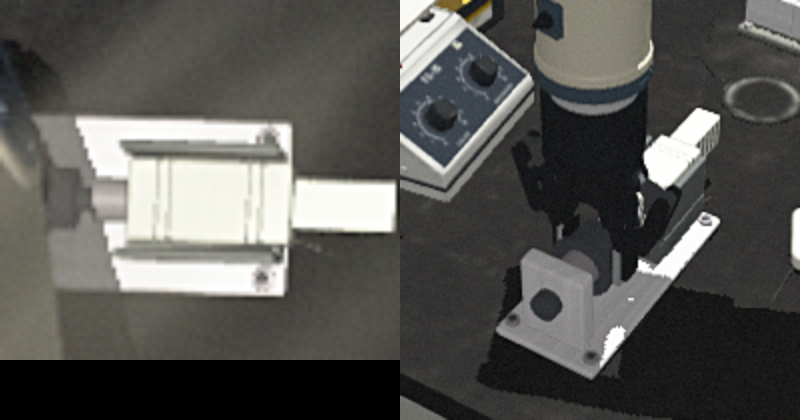

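The collar was pulled to the stop and the cartridge is ejected: the body front moved from image x 221 to 232, about 21 mm, with the nose visible behind it. I'll ease the collar forward, release, and measure the free patch.

```bash
python3 -m inch '[[-0.006,0,0,0,0,0,1],[-0.006,0,0,0,0,0,1],[0,0,0,0,0,0,0],[0,0,0,0,0,0,-1],[0,0,0,0,0,0,-1],[0,0,0,0,0,0,-1],[0,0,0,0,0,0,-1],[0,0,0,0,0,0,-1]]' 70
python3 -m inch '[[0,0,-0.03,0,0,0,-1],[0,0,-0.045,0,0,0,-1],[-0.04,0,-0.02,0,0,0,-1],[-0.045,0,0,0,0,0,-1],[-0.045,0,0,0,0,0,-1],[-0.02,-0.003,0,0,0,0,-1],[0,0,0,0,0,0,-1]]'
python3 - <<'E'
from h import *
from rig import eyes
f=eyes.grab_frame("top");K=np.array([[f["fx"],0,f["cx"]],[0,f["fy"],f["cy"]],[0,0,1.]])
R=np.array(f["R"]);t=np.array(f["t"])
for n,u in dict(beakerBase=(432,195),beakerL=(415,200),balL=(222,211),balR=(301,203),ring=(362,292),ringtop=(362,273),guess=(345,240),yellowbox=(335,150),bottle=(178,208)).items():
    d=R.T@np.r_[cv2.undistortPoints(np.array([[u]],float),K,np.array(f["D"]))[0,0],1];c=-R.T@t
    print(n,(c-d*c[2]/d[2]).round(0))
plan([478.2,46.5,15],[3.1416,0,1.5476])
E
```

```text
clock: 8.45
eef_pos: [481.6, 197.7, 8.5]
tcp_rot: [-3.141, -0.0, 1.548]
contact_force: [0.5, 1.2, -0.2]
opening: 1.004
grasp_force: 0.0
clock: 9.15
eef_pos: [474.5, 45.5, 103.6]
tcp_rot: [-3.141, 0.0, 1.545]
contact_force: [-0.2, 0.6, 0.4]
opening: 1.002
grasp_force: 0.0
beakerBase [ 691. -267.    0.]
beakerL [ 679. -229.    0.]
balL [649. 188.   0.]
balR [669.  19.   0.]
ring [ 479. -111.    0.]
ringtop [ 519. -111.    0.]
guess [589. -75.   0.]
yellowbox [789. -55.   0.]
bottle [655. 282.   0.]
[-0.0001, 0.0016, 0.0443, -0.01, -0.0, -0.07],
[-0.0001, 0.0016, 0.0443, -0.01, -0.0, -0.07],
```

```bash
python3 -m inch '[[0.001,0.003,0.044,0,0,-0.1,-1],[0,0.001,0.035,0,0,0,-1],[0,0,0.010,0,0,0,-1],[0,0,0,0,0,0,0],[0,0,0,0,0,0,0.3],[0,0,0,0,0,0,0.5],[0,0,0,0,0,0,1],[0,0,0,0,0,0,1]]' 60
python3 -m inch '[[0,0,0,0,0,0,1],[0,0,0,0,0,0,1],[0,0,0,0,0,0,1]]' 100
```

```text
clock: 10.0
eef_pos: [479.9, 48.8, 15.8]
tcp_rot: [3.14, -0.0, 1.549]
contact_force: [-2.1, -0.5, 8.7]
opening: 0.27
grasp_force: 60.1
clock: 10.3
eef_pos: [479.9, 48.8, 15.9]
tcp_rot: [3.14, -0.0, 1.549]
contact_force: [-2.3, 1.2, 9.0]
opening: 0.265
grasp_force: 97.1
```

```bash
python3 -m inch '[[-0.008,0,0,0,0,0,1],[-0.015,0,0,0,0,0,1],[-0.02,0,0,0,0,0,1],[-0.02,0,0,0,0,0,1],[-0.02,0,0,0,0,0,1],[0,0,0,0,0,0,1],[0,0,0,0,0,0,1]]' 100
python3 -m inch '[[0,0,-0.02,0,0,0,1],[0,0,-0.03,0,0,0,1],[0,0,-0.015,0,0,0,1],[0,0,0,0,0,0,1],[0,0,0,0,0,0,1]]' 100
python3 -c "
from h import *
plan([580,-140,82],[3.1416,0,1.5708])"
```

```text
clock: 11.0
eef_pos: [477.4, -34.6, 14.9]
tcp_rot: [3.141, -0.0, 1.548]
contact_force: [0.4, 0.4, -2.0]
opening: 0.266
grasp_force: 97.7
clock: 11.5
eef_pos: [477.3, -33.8, 79.4]
tcp_rot: [3.141, -0.0, 1.55]
contact_force: [0.1, -0.0, -1.2]
opening: 0.265
grasp_force: 98.2
[-0.026, 0.0262, -0.0006, 0.0, -0.0, -0.3],
[-0.0261, 0.0261, -0.0006, 0.0, -0.0, -0.3],
[-0.0263, 0.026, -0.0006, 0.0, -0.0, -0.3],
[-0.0264, 0.0258, -0.0006, 0.0, -0.0, -0.3],
```

```bash
python3 -m inch '[[-0.026,0.026,0,0,0,-0.3,1],[-0.026,0.026,0,0,0,-0.3,1],[-0.026,0.026,0,0,0,-0.3,1],[-0.026,0.026,0,0,0,-0.3,1],[0,0,0,0,0,0,1],[0,0,0.03,0,0,0,1],[0,0,0.03,0,0,0,1],[0,0,0,0,0,0,1]]' 100
python3 w.py w5
```

```text
clock: 12.3
eef_pos: [575.5, -138.3, 14.7]
tcp_rot: [-3.133, -0.002, 1.57]
contact_force: [-0.4, 0.0, -2.3]
opening: 0.264
grasp_force: 98.4
[ 575.5415111  -138.3165567    14.71220317] [-3.13257441e+00 -2.21920589e-03  1.57036718e+00]
```

```bash
python3 - <<'E'
from h import *
from rig import eyes
a=cv2.imread("pics/w5_raw.png")
b=eyes.grab_frame("scene")["img"]
o=np.zeros((560,800,3),np.uint8)
o[:300,:400]=cv2.resize(a,(400,300));o[:560,400:]=cv2.resize(b[130:410,260:460],None,fx=2,fy=2)
cv2.imwrite("pics/m5.png",o)
E
```

```text
(no output)
```

View pics/m5.png

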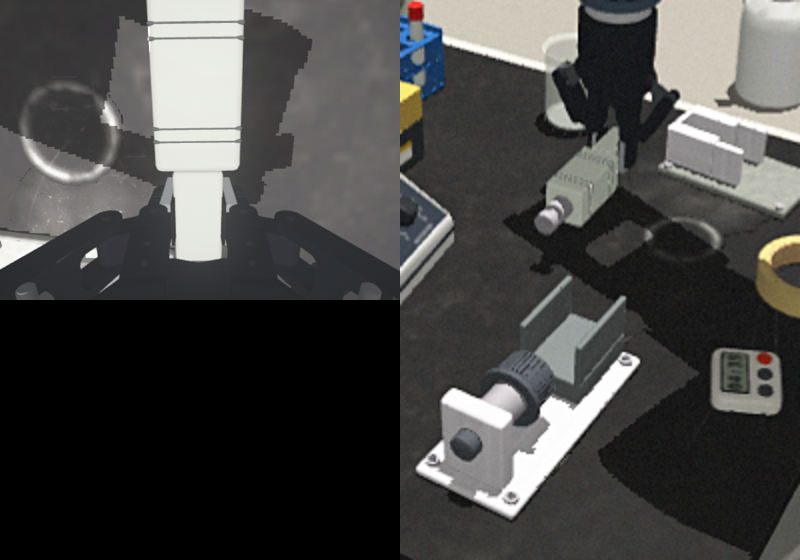

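The cartridge is level in the tail grip and clear of everything, and the dock's collar is forward again. Lowering it.

```bash
python3 -m inch '[[0,0,0.015,0,0,0,1],[0,0,0.008,0,0,0,1],[0,0,0,0,0,0,1]]' 100
python3 -c "
from h import *
plan([575,-138.3,-14],[3.1416,0,1.5708])"
```

```text
clock: 12.7
eef_pos: [579.2, -139.5, -4.3]
tcp_rot: [-3.14, -0.0, 1.57]
contact_force: [-0.9, 0.7, -2.9]
opening: 0.265
grasp_force: 98.6
[0.0012, -0.0042, 0.0097, -0.09, -0.02, -0.02],
```

```bash
python3 -m inch '[[0,0,0,0,0,0,1],[0,0,0.003,0,0,0,1],[0,0,0.002,0,0,0,1],[0,0,0,0,0,0,1],[0,0,0,0,0,0,1]]' 100
```

```text
clock: 13.2
eef_pos: [580.0, -139.8, -8.4]
tcp_rot: [-3.141, 0.0, 1.57]
contact_force: [0.5, 0.2, -1.3]
opening: 0.264
grasp_force: 98.6
```

```bash
python3 -m inch '[[0,0,0.003,0,0,0,1],[0,0,0.0015,0,0,0,1],[0,0,0,0,0,0,1],[0,0,0,0,0,0,1]]' 100
python3 -m inch '[[0,0,0.001,0,0,0,1],[0,0,0,0,0,0,1],[0,0,0,0,0,0,1]]' 100
python3 -m inch '[[0,0,0.001,0,0,0,1],[0,0,0,0,0,0,1],[0,0,0,0,0,0,1]]' 100
```

```text
clock: 13.6
eef_pos: [579.8, -139.8, -13.0]
tcp_rot: [-3.141, -0.0, 1.57]
contact_force: [-0.3, 0.5, -2.1]
opening: 0.268
grasp_force: 98.6
clock: 13.9
eef_pos: [580.1, -139.8, -13.8]
tcp_rot: [3.141, 0.0, 1.57]
contact_force: [1.2, 0.0, -0.8]
opening: 0.265
grasp_force: 99.1
clock: 14.2
eef_pos: [580.1, -139.9, -14.0]
tcp_rot: [3.141, 0.0, 1.57]
contact_force: [-3.3, -1.4, 9.8]
opening: 0.263
grasp_force: 100.7
```

Touched down at about 10 N. Releasing and rising for a look.

```bash
python3 -m inch '[[0,0,0,0,0,0,0.4],[0,0,0,0,0,0,0],[0,0,0,0,0,0,-1],[0,0,0,0,0,0,-1],[0,0,0,0,0,0,-1],[0,0,0,0,0,0,-1],[0,0,-0.03,0,0,0,-1],[0,0,-0.045,0,0,0,-1]]' 60
python3 -m inch '[[-0.02,0,-0.04,0,0,0,-1],[0,0,-0.04,0,0,0,-1],[0,0,-0.02,0,0,0,-1],[0,0,0,0,0,0,-1],[0,0,0,0,0,0,-1]]'
cat > cf.py <<'E'
from h import *
from rig import r,eyes
s=r.sense();f=eyes.grab_frame("wrist");R,t=wristcam(f,s);im=f["img"];print(s["eef_pos"])
g=cv2.GaussianBlur(im,(3,3),0).min(2)
ob=cv2.convexHull
def mask(p):
    m=np.zeros(g.shape,np.uint8)
    for x0,x1,w,z0,z1 in((-40,40,20,0,40),(40,90,12,10,40)):
        P=proj(f,place(p,[[x,y,z] for x in(x0,x1) for y in(-w,w) for z in(z0,z1)]),R,t)
        cv2.fillConvexPoly(m,ob((P*16).round().astype(np.int32)),255,shift=4,lineType=cv2.LINE_AA)
    return cv2.GaussianBlur(m,(0,0),1.5)/255.
p0=np.array([580,-76.8,-1.5708])
roi=cv2.dilate((mask(p0)>.5).astype(np.uint8),np.ones((31,31)))>0
th,_=cv2.threshold(g[roi].reshape(-1,1),0,255,cv2.THRESH_OTSU);b=cv2.GaussianBlur((g>th).astype(float),(0,0),1.5)
from scipy.optimize import minimize
c=lambda q:((mask(p0+q*[1,1,.02])-b)[roi]**2).sum()
o=minimize(c,np.zeros(3),method="Nelder-Mead",options=dict(initial_simplex=[[0,0,0],[4,0,0],[0,4,0],[0,0,2]]))
p=p0+o.x*[1,1,.02];print("otsu",th,"pose",p,"cost",c(np.zeros(3)),o.fun)
cs,_=cv2.findContours((mask(p)>.5).astype(np.uint8),0,1);v=im.copy();cv2.drawContours(v,cs,-1,(0,0,255),1);cv2.imwrite("pics/cf.png",v)
E
python3 cf.py
```

```text
clock: 15.0
eef_pos: [577.7, -139.2, 58.4]
tcp_rot: [-3.136, -0.001, 1.57]
contact_force: [0.7, -0.0, 1.1]
opening: 1.002
grasp_force: 0.0
clock: 15.5
eef_pos: [579.8, -159.7, 159.9]
tcp_rot: [3.142, 0.0, 1.57]
contact_force: [0.2, 0.3, -0.4]
opening: 1.0
grasp_force: 0.0
[ 579.76428647 -159.73123105  159.91902903]
otsu 136.0 pose [579.37216729 -75.87299175  -1.55604197] cost 387.89981832251397 293.3698984187103
```

View pics/cf.png

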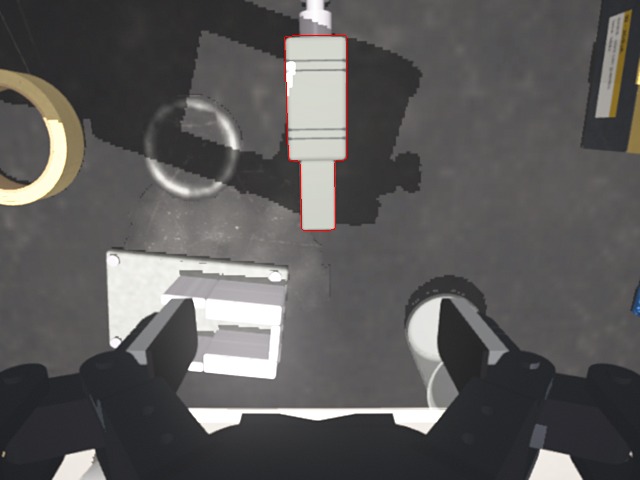

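The overlay fits the cartridge: body (286-347, 36-160), tail end (302-335, 230), base down on clear bench. The cradle is in view with plate corners near (107,249) and (288,266). I'll check its pose and go regrip on the body.

```bash
python3 - <<'E'
from h import *
from rig import r,eyes
s=r.sense();f=eyes.grab_frame("wrist");R,t=wristcam(f,s)
cv2.imwrite("pics/cr_raw.png",f["img"])
L=[[-52,45,10],[100,45,10],[-52,-45,10],[10,23,52],[43,15,52],[93,15,52],[43,-15,52],[93,-15,52],[99,0,52]]
print(proj(f,place([452,-241.1,-.0937],L),R,t).round(0).tolist())
plan([579.5,-58,90],[3.1416,0,1.575])
E
```

```text
[[104.0, 251.0], [289.0, 268.0], [110.0, 348.0], [161.0, 304.0], [205.0, 318.0], [272.0, 324.0], [204.0, 354.0], [270.0, 360.0], [279.0, 343.0]]
[0.0338, 0.0002, 0.0229, -0.05, -0.01, -0.09],
[0.0338, 0.0002, 0.0229, -0.05, -0.01, -0.09],
[0.0338, 0.0003, 0.0229, -0.05, -0.01, -0.09],
```

```bash
python3 -m inch '[[0.034,0,0.023,0,0,-0.1,-1],[0.034,0,0.023,0,0,-0.1,-1],[0.034,0,0.023,0,0,0,-1],[0,0,0.03,0,0,0,-1],[0,0,0,0,0,0,-1],[0,0,0,0,0,0,-1]]'
python3 - <<'E'
from h import *
d=cv2.imread("pics/cr_raw.png",0)
p=np.array([[107,249],[288,266],[272,324],[205,318],[281,376]],np.float32).reshape(-1,1,2)
print(cv2.cornerSubPix(d,p,(6,6),(-1,-1),(3,50,.01))[:,0].round(1).tolist())
plan([579.5,-58,-14],[3.1416,0,1.575])
E
```

```text
clock: 16.2
eef_pos: [578.9, -57.8, 60.1]
tcp_rot: [-3.139, -0.0, 1.574]
contact_force: [0.4, -0.2, -0.0]
opening: 0.994
grasp_force: 0.0
[[107.0999984741211, 251.6999969482422], [287.79998779296875, 269.8999938964844], [271.3999938964844, 328.70001220703125], [205.8000030517578, 318.6000061035156], [275.1000061035156, 379.5]]
[-0.0001, 0.0004, 0.0371, -0.09, -0.0, -0.03],
[-0.0001, 0.0003, 0.0371, -0.09, -0.0, -0.03],
```

```bash
python3 -m inch '[[0,0.0004,0.037,0,0,0,-1],[0,0,0.03,0,0,0,-1],[0,0,0.006,0,0,0,-1],[0,0,0,0,0,0,-0.2],[0,0,0,0,0,0,0.0],[0,0,0,0,0,0,0.3],[0,0,0,0,0,0,1],[0,0,0,0,0,0,1]]' 50
python3 -m inch '[[0,0,0,0,0,0,1],[0,0,0,0,0,0,1],[0,0,0,0,0,0,1]]' 90
```

```text
clock: 17.0
eef_pos: [581.4, -58.0, -10.0]
tcp_rot: [3.139, 0.0, 1.574]
contact_force: [-1.9, -0.3, 6.1]
opening: 0.46
grasp_force: 50.5
clock: 17.3
eef_pos: [581.5, -58.0, -9.9]
tcp_rot: [3.139, 0.0, 1.574]
contact_force: [-1.6, 0.1, 8.1]
opening: 0.454
grasp_force: 89.9
```

```bash
python3 -m inch '[[0,0,-0.02,0,0,0,1],[0,0,-0.04,0,0,0,1],[0,0,-0.045,0,0,0,1],[0,0,-0.01,0,0,0,1],[0,0,0,0,0,0,1],[0,0,0,0,0,0,1]]' 90
python3 -c "
from h import *
plan([434.7,-239.8,100],[3.1416,0,3.047],n=12)"
```

```text
clock: 17.9
eef_pos: [579.5, -57.7, 102.5]
tcp_rot: [-3.141, -0.0, 1.574]
contact_force: [-0.2, 0.4, -2.5]
opening: 0.453
grasp_force: 91.3
[-0.0151, -0.0121, 0.0002, -0.0, -0.0, -7.03],
[-0.0135, -0.0139, 0.0002, -0.0, -0.0, -7.03],
[-0.0117, -0.0154, 0.0002, -0.0, -0.0, -7.03],
[-0.0098, -0.0167, 0.0002, -0.0, -0.0, -7.03],
[-0.0076, -0.0178, 0.0002, -0.0, -0.0, -7.03],
[-0.0054, -0.0186, 0.0002, -0.0, -0.0, -7.03],
[-0.0031, -0.0191, 0.0002, -0.0, -0.0, -7.03],
[-0.0007, -0.0194, 0.0002, -0.0, -0.0, -7.03],
[0.0017, -0.0193, 0.0002, -0.0, -0.0, -7.03],
[0.004, -0.019, 0.0002, -0.0, -0.0, -7.03],
[0.0063, -0.0183, 0.0002, -0.0, -0.0, -7.03],
[0.0085, -0.0174, 0.0002, -0.0, -0.0, -7.03],
```

```bash
python3 -m inch '[[-0.015,-0.012,0,0,0,-7,1],[-0.014,-0.014,0,0,0,-7,1],[-0.012,-0.015,0,0,0,-7,1],[-0.010,-0.017,0,0,0,-7,1],[-0.008,-0.018,0,0,0,-7,1],[-0.005,-0.019,0,0,0,-7,1]]' 90
python3 -m inch '[[-0.003,-0.019,0,0,0,-7,1],[-0.001,-0.019,0,0,0,-7,1],[0.002,-0.019,0,0,0,-7,1],[0.004,-0.019,0,0,0,-7,1],[0.006,-0.018,0,0,0,-7,1],[0.008,-0.017,0,0,0,-7,1],[0,0,0,0,0,0,1],[0,0,0,0,0,0,1]]' 90
python3 -c "
from h import *
plan([434.7,-239.8,60],[3.1416,0,3.047])"
```

```text
clock: 18.5
eef_pos: [505.5, -150.0, 101.0]
tcp_rot: [-3.14, -0.003, 2.312]
contact_force: [0.4, -0.0, -1.7]
opening: 0.453
grasp_force: 91.2
clock: 19.3
eef_pos: [435.1, -238.9, 101.7]
tcp_rot: [3.14, -0.003, 3.036]
contact_force: [-0.6, -0.3, -1.6]
opening: 0.452
grasp_force: 91.0
[0.0002, -0.001, 0.0417, 0.07, -0.14, -0.62],
```

```bash
python3 -m inch '[[0,-0.001,0.03,0,-0.1,-0.6,1],[0,0,0.02,0,0,0,1],[0,0,0,0,0,0,1],[0,0,0,0,0,0,1]]' 90
python3 -c "
from h import *
plan([434.7,-239.8,40],[3.1416,0,3.047])"
```

```text
clock: 19.7
eef_pos: [436.0, -239.6, 52.8]
tcp_rot: [3.141, 0.0, 3.05]
contact_force: [-0.1, -0.4, -2.3]
opening: 0.45
grasp_force: 90.9
[0.0013, -0.0003, 0.0128, 0.04, 0.01, 0.15],
```

```bash
python3 -m inch '[[0.001,0,0.012,0,0,0.1,1],[0,0,0.004,0,0,0,1],[0,0,0.004,0,0,0,1],[0,0,0,0,0,0,1]]' 90
python3 -m inch '[[0,0,0.004,0,0,0,1],[0,0,0.004,0,0,0,1],[0,0,0,0,0,0,1],[0,0,0,0,0,0,1]]' 90
```

```text
clock: 20.1
eef_pos: [434.8, -240.1, 32.8]
tcp_rot: [3.141, 0.001, 3.048]
contact_force: [0.3, 0.1, -1.9]
opening: 0.451
grasp_force: 91.0
clock: 20.5
eef_pos: [435.0, -240.3, 25.0]
tcp_rot: [3.142, 0.001, 3.049]
contact_force: [-0.0, -0.3, -2.7]
opening: 0.452
grasp_force: 91.0
```

Underside at about 35 mm, inside the walls with no contact. Lowering on.

```bash
python3 -m inch '[[0,0,0.008,0,0,0,1],[0,0,0.007,0,0,0,1],[0,0,0.005,0,0,0,1],[0,0,0,0,0,0,1],[0,0,0,0,0,0,1]]' 90
python3 -m inch '[[0,0,0.002,0,0,0,1],[0,0,0.001,0,0,0,1],[0,0,0,0,0,0,1],[0,0,0,0,0,0,1]]' 90
python3 -m inch '[[0,0,0.001,0,0,0,1],[0,0,0,0,0,0,1],[0,0,0,0,0,0,1]]' 90
```

```text
clock: 21.0
eef_pos: [434.9, -240.2, 4.8]
tcp_rot: [3.141, 0.001, 3.049]
contact_force: [-0.1, 0.2, -2.6]
opening: 0.449
grasp_force: 91.0
clock: 21.4
eef_pos: [435.1, -240.3, 2.2]
tcp_rot: [-3.142, 0.002, 3.049]
contact_force: [-0.2, -0.5, -2.6]
opening: 0.449
grasp_force: 91.0
clock: 21.7
eef_pos: [435.1, -240.3, 1.1]
tcp_rot: [-3.142, 0.002, 3.049]
contact_force: [-0.0, -1.0, -2.4]
opening: 0.453
grasp_force: 91.0
```

```bash
python3 -m inch '[[0,0,0.001,0,0,0,1],[0,0,0,0,0,0,1],[0,0,0,0,0,0,1]]' 90
python3 -m inch '[[0,0,0.0008,0,0,0,1],[0,0,0,0,0,0,1],[0,0,0,0,0,0,1]]' 90
```

```text
clock: 22.0
eef_pos: [435.2, -240.3, 0.1]
tcp_rot: [-3.141, 0.002, 3.049]
contact_force: [-0.8, -0.9, -0.8]
opening: 0.456
grasp_force: 91.1
clock: 22.3
eef_pos: [435.2, -240.3, 0.1]
tcp_rot: [-3.141, 0.002, 3.049]
contact_force: [-3.3, 1.1, 12.4]
opening: 0.455
grasp_force: 93.1
```

On the floor (12 N at the expected height). Releasing gently and withdrawing straight up.

```bash
python3 -m inch '[[0,0,0,0,0,0,0.1],[0,0,0,0,0,0,-0.1],[0,0,0,0,0,0,-0.5],[0,0,0,0,0,0,-1],[0,0,0,0,0,0,-1],[0,0,0,0,0,0,-1],[0,0,-0.02,0,0,0,-1],[0,0,-0.04,0,0,0,-1]]' 30
python3 -m inch '[[0,0,-0.045,0,0,0,-1],[0,0,-0.045,0,0,0,-1],[0.04,0,-0.02,0,0,0,-1],[0.045,0,0,0,0,0,-1],[0.045,0,0,0,0,0,-1],[0,0,0,0,0,0,-1],[0,0,0,0,0,0,-1]]' 30
python3 - <<'E'
from h import *
from rig import eyes
a=eyes.grab_frame("wrist")["img"];b=eyes.grab_frame("scene")["img"];c=eyes.grab_frame("top")["img"]
o=np.zeros((600,800,3),np.uint8)
o[:300,:400]=cv2.resize(a,(400,300));o[:600,400:]=cv2.resize(b[130:430,260:460],(400,600));o[300:,:400]=cv2.resize(c[150:330,160:460],(400,240)).__getitem__(slice(None)) if 0 else cv2.resize(c[130:340,160:460],(400,300))
cv2.imwrite("pics/end.png",o)
E
```

```text
clock: 23.1
eef_pos: [433.0, -239.1, 57.7]
tcp_rot: [3.139, -0.004, 3.049]
contact_force: [0.4, -0.2, -0.4]
opening: 0.998
grasp_force: 0.0
clock: 23.8
eef_pos: [305.0, -228.3, 169.4]
tcp_rot: [-3.141, 0.003, 3.047]
contact_force: [-0.3, -0.2, 0.2]
opening: 1.005
grasp_force: 0.0
```

View pics/end.png

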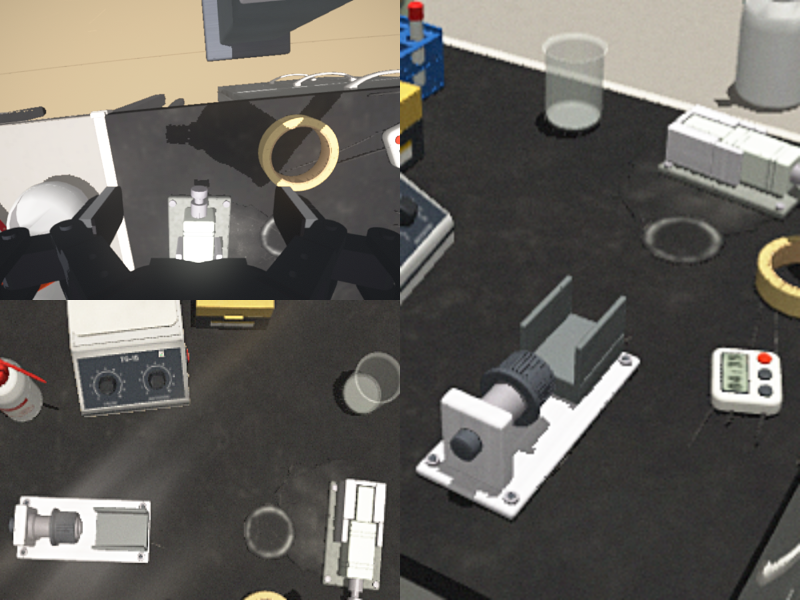

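The final picture shows the cartridge flat in the cradle with its tail in the slot (lower left panel, around (360, 520)). The collar is forward, and the beaker and wash bottle are where they started. Handing in.

```bash
python3 -c "
from rig import r
print(r.sign_off())"
```

```text
the job is handed in; nothing more can be done
None
```

The cartridge was released, drawn out, laid flat on the bench and regripped by the body, and now lies flat in the cradle, tail in the slot, with the collar forward and the bystanders untouched; my first collar grip missed (fingers about 40 mm shorter than stated) and pressed it at about 17 N, and the job was handed in at about 24 s with no verdict returned.

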